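# Hang the saddle bracket on the rail and clamp it with the ratchet trigger

## Task

Hang the loose grey saddle bracket squarely over the flat rail, centred in front of the clamp's jaw, and let go of it. Then pump the clamp's squeeze trigger (move the jaw only that way) until its sprung pad presses the bracket against the rail with the pad pushed in about halfway, so that the adhesive inside grips; never push the pad in nearly to its stop, which would crack the bracket. Finish while still holding the trigger squeezed so the pressure stays on, and leave the other things where they are.

Things in the scene. Friction and masses are not known exactly. Their poses are not given: they have to be found in the camera images.
- station: Bolted-down stand with the flat rail and a caulking-gun-style push clamp. Origin on the table; z up; +y is the way the jaw advances; x runs along the rail. The clamp's rod runs along y at x = 0, 98 mm up, from two grey cheek plates (y -145 to -55 mm, tops 120 mm up) to the jaw; its rear end reaches y = -185 mm. Base plates 12 mm thick.
- rail_mid (a point): Mid-point of the rail's top face, straight ahead of the jaw, where the bracket belongs: station (0, 100, 120) mm, axes as the station. The rail is a steel flat bar along x, 16 mm thick (y), 30 mm tall, between two posts at x = +/-112 mm (104 mm clear each way) no taller than it.
- trigger_mid (a point): Grip point midway between the two upright black trigger arms: station (0, -100, 178) mm, axes as the station. The arms stand side by side along y, each 20 mm wide (x), 10 mm thick, tops 203 mm up, pivots 115 mm up. Geared: both swing in equally. Outside width over both at this height: 57 mm released, 38 mm fully squeezed.
- trigger (a joint): Swing of each arm, rad: 0 released (springs back by itself), 0.16 fully squeezed; 2 to 14 N on each arm. A full squeeze moves the jaw on by 10 to 12 mm (74 mm/rad, less up to 5 mm lost while the ratchet finds a notch); on release the jaw stays, so repeated squeezes walk it on. Unaided it resists only about 3 N: pressed harder, it backs off when the trigger is released.
- jaw (a joint): Advance of the jaw (steel plate 36 x 40 mm on the rod) towards the rail, m. 0 is fully back, 0.055 the end.
- pad (a joint): How far the sprung pad on the jaw's front is pushed in, m: 0 free, 0.018 bottomed; spring 0.8 N per mm. Free, the air gap between jaw plate and pad is 18 mm. The pad is 26 x 26 mm, centred 105 mm above the table.
- pad_face (a point): Centre of the pad's front face; axes as the station. With the bracket pressed against the rail this face stands at station y = 84 mm.
- saddle_tab (a point): Loose bracket, hard plastic, 0.08 to 0.17 kg, standing: inverted U 44 mm long (x, along the rail when hung), 40 mm across (y), with upright tab. Point: tab centre, 77.5 mm above the leg ends; z up. Tab 36 (x) x 16 mm (y), 55 to 100 mm up. Slot 24 mm wide, 45 deep, legs 8 thick. Hung, its slot ceiling rests on the rail, this point 32.5 mm above the rail's top. Either way round is the same.
- tumbler: Bystander: stainless steel tumbler, 72 mm across, 110 mm high. Origin at the centre of its underside. Not to be disturbed.
- brush: Bystander: wooden scrubbing brush, 60 x 140 x 38 mm, lying bristles down. Origin at the centre of its underside. Not to be disturbed.
- peg_coil: Bystander: flat coil of hard plastic pegs, 110 mm across, 35 mm high. Origin at the centre of its underside. Not to be disturbed.
- soap_dish: Bystander: soap dish with soap, 110 x 75 x 33 mm. Origin at the centre of its underside. Not to be disturbed.
- hook_plate: Bystander: flat steel plate, 90 x 40 x 8 mm, lying on the table. Origin at the centre of its underside. Not to be disturbed.
Mind the look-alikes: they are no part of the job. Of the things that look like the part that bears saddle_tab, the middle-sized one is meant.

How it is judged:
By the outcome, as a careful person would: the job done as asked, in the order asked, and still so for the second after the job is handed in, while the arm keeps its last pose, push and grip.
It also fails if it takes over 58 s, if anything falls off the work surface, if the arm or the gripper's body presses on something with over 40 N, if the wrist force passes 120 N, or if a joint passes its speed limit or range.

## Robot

A 6-joint arm with a two-finger parallel gripper is mounted at the origin on the work surface. World frame = base frame: x ahead of the robot, y to its left, z up, the work surface at z = 0. Lengths are in m, angles in rad, forces in N, time in s.
With the tool pointing down it reaches from about 0.35 to 0.775 m from the base axis. Payload 7.3 kg.
Tool frame: the origin (TCP) lies at the very end of the fingers, on their centre line; the grasp point (between the pads) lies 19 mm behind it; y points along the fingers, x is the direction in which the jaws open and shut, and the axes are right-handed (so a half turn about y gives the same grasp; the last joint's range is limited). The gripper opens to 92 mm and grips with 3 to 60 N. Pads are 19 mm wide; open, the fingers measure 130 mm over their backs; the gripper's body (75 mm by 190 mm) begins 47 mm behind the grasp point.
Start: joints at [0.959, 0.342, 1.524, -0, 1.275, -0.146], TCP at [0.236, 0.469, 0.227] pointing down, gripper open.
Joint ranges: [-2.53, 2.53], [-0.77, 2.02], [0.04, 2.7], [-1, 4.14], [0.28, 2.66], [-3.11, 3.11]. Speed limits (rad/s): [2.57, 2.57, 3.14, 3.14, 3.14, 3.14].

## Interface

Orientations are given as a rotation vector (axis times angle).
In Python, from station import robot gives the robot as it stands.
- The arm moves only by the tool servo_tool, never from a script. Its argument "steps" is a list that holds one entry, the list of rows, each a list of 6 numbers: the shift along the tool's x, y, z normalised to -1 to 1, where 1 is 20 cm, then the turn, a rotation vector about the tool's x, y, z normalised to -1 to 1, where 1 is pi rad. In form: [[[x, y, z, rx, ry, rz], ...]]. A call has exactly 10 rows; each row shifts and turns the commanded pose from where the row before left it, along the tool's axes as they then stand; what a row does not reach is not made up. A row lasts 1/10 s, in which the tool goes at most 50 mm and 8.59 degrees, less where a joint would pass 70% of its speed; a pose out of reach is approached as far as the arm can. A call with a number of a shift or a turn outside -1 to 1 is refused whole. A call with a gripper value outside its range is refused whole. "hand" is the opening, from 0 (shut) to 1 (fully open), set as the call begins (left out, the last holds). The fingers move at their own pace and stop on an object; "squeeze" is the grip in N (left out, the last holds). Time passes only in rows, so rows that do not move let the fingers close, or fill a call up. It gives the time, the measured TCP pose, the force and the opening at its end, in the units of the state.
- robot.observe(): the state, without advancing time (a new reading comes with each control period).
- robot.camera(name): name is "side" or "top" or "wrist"; returns (picture, depth): 420x560x3 uint8, red, green, blue; 420x560 float32, m along the optical axis (not along the pixel's ray), 0 where there is no reading.
- robot.camera_model(name): a dict with "K" (3x3 intrinsics, pixels), "rvec" (rotation vector, rad) and "tvec" (3), from world to camera coordinates, as OpenCV has them; the wrist camera has in their place "T_tool_cam" (4x4, takes a point from camera to tool coordinates, whose origin is the TCP and whose axes are the tool frame's). Camera axes: x right, y down, z forward; pixel columns grow to the right and rows downward; lengths in m; the calibration is good to about 2 mm. A picture is of the moment at which its call begins: read the wrist's pose just before it. camera_model takes no time and is no camera call.
- robot.hand_in(): hands the job in, once; it reports no verdict.
The state is a dict: "t": time; "q": joint angles; "joint_velocities": joint speeds; "tau": joint torques, N m; "tcp_pos": TCP position; "orientation": TCP orientation; "ft_force": force on the tool from outside, world axes, zero at the start; "wrist_torque": the same for the moment, N m; "gripper_width": finger opening in m.
Only numpy, scipy, OpenCV 4.12 (cv2) and the standard library are available. Lean on these libraries where they do the work, as an engineer would, in place of code of your own. Each camera call takes 0.05 s, during which the arm holds its last target. There are 200 camera calls.

## Working session

There is one attempt and no reset: what is moved stays moved. The work goes in short steps, Python scripts to look and compute and a tool call to move; the robot and the scene stay as the last step left them, time stands still between calls to the robot, and variables do not carry over. Pictures are saved under pics/ and viewed, about 8 in all and at most 12, crops included, and the job is handed in when it is done.

Besides the shell and the picture viewer there is one more tool, called after "Emit:" as name(argument=value, ...) on one line, values as JSON. servo_tool: Moves the arm, as the interface text tells. Its arguments: {"type":"object","properties":{"steps":{"type":"array"},"hand":{"type":"number"},"squeeze":{"type":"number"}},"required":["steps"]}

```bash
ls; mkdir -p pics
python3 - <<'E'
from station import robot
import numpy as np, cv2
s=robot.observe(); print(s)
for n in ("top","side"):
    p,d=robot.camera(n); m=robot.camera_model(n)
    np.savez(f"{n}0.npz",p=p,d=d,**m); cv2.imwrite(f"pics/{n}0.png",p[:,:,::-1])
    print(n,m,(d>0).mean())
print(robot.camera_model("wrist"))
E
```

```text
pics
{'t': 0.0, 'q': array([ 9.59014716e-01,  3.42747363e-01,  1.52505515e+00, -3.02823037e-05,
        1.27536089e+00, -1.45994026e-01]), 'joint_velocities': array([ 0.00053399,  0.00078456, -0.00244522,  0.00015469, -0.00123035,
       -0.0013548 ]), 'tau': array([ 4.00358276e-04, -4.31237805e+01, -2.44218779e+01,  7.20829703e-02,
        5.61530620e-02, -1.64048947e-04]), 'tcp_pos': array([0.23553631, 0.46873475, 0.22601885]), 'orientation': array([-1.3949156 , -0.85855308,  0.86089771]), 'ft_force': array([-0.10478508,  0.07752392, -0.44834269]), 'wrist_torque': array([-0.04019974, -0.02569185,  0.02253478]), 'gripper_width': 0.0916400430131725}
top {'K': array([[490.65856855,   0.        , 280.36781425],
       [  0.        , 490.65856855, 209.70530227],
       [  0.        ,   0.        ,   1.        ]]), 'rvec': array([ 2.14672156, -2.11966167,  0.1932038 ]), 'tvec': array([0.01258903, 0.53126822, 1.27168526])} 0.9960969387755102
side {'K': array([[441.77164374,   0.        , 288.47816278],
       [  0.        , 441.77164374, 200.21560131],
       [  0.        ,   0.        ,   1.        ]]), 'rvec': array([ 0.17483097, -2.89365694,  1.07888309]), 'tvec': array([0.52299987, 0.1262839 , 1.36455063])} 0.9960799319727891
{'K': array([[347.50617207,   0.        , 282.91343974],
       [  0.        , 347.50617207, 210.92498595],
       [  0.        ,   0.        ,   1.        ]]), 'T_tool_cam': array([[ 9.99999853e-01, -5.41956356e-04, -1.50133700e-05,
         6.83761307e-04],
       [-1.23363603e-04, -2.54417044e-01,  9.67094593e-01,
        -1.57453894e-01],
       [-5.27942719e-04, -9.67094449e-01, -2.54417074e-01,
         6.92798122e-02],
       [ 0.00000000e+00,  0.00000000e+00,  0.00000000e+00,
         1.00000000e+00]])}
```

View pics/top0.png

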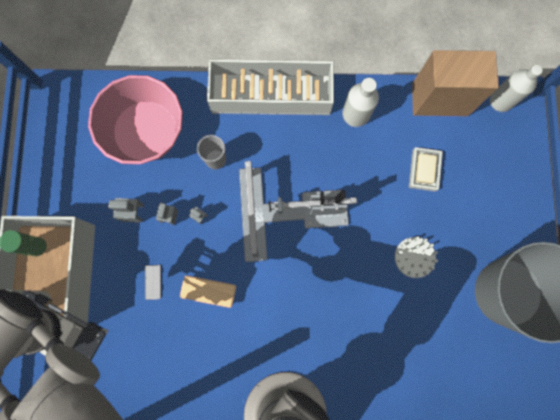

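View pics/side0.png

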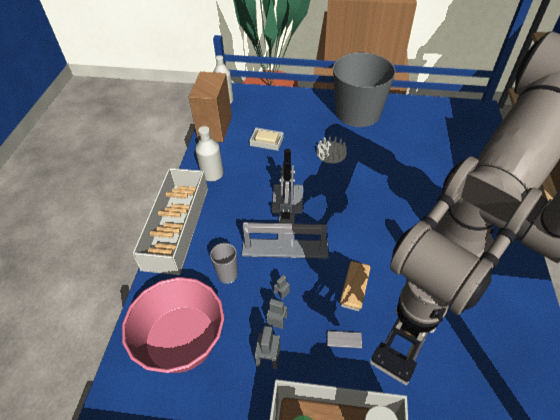

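The top view shows three grey brackets near (125,208), (166,213) and (198,214). The middle-sized one is at (166,213). The rail is at about (253,212) and the trigger at about (325,195). I'll measure these from depth next.

```bash
cat > h.py <<'E'
import numpy as np, cv2
from scipy.spatial.transform import Rotation as R
def cloud(f):
    z=np.load(f); d=z["d"]; K=z["K"]; v,u=np.mgrid[:420,:560]
    c=np.stack([(u-K[0,2])/K[0,0]*d,(v-K[1,2])/K[1,1]*d,d],-1)
    if "T" in z: T=z["T"]; w=c@T[:3,:3].T+T[:3,3]
    else: w=(c-z["tvec"])@R.from_rotvec(z["rvec"]).as_matrix()
    w[d<=0]=np.nan
    return w,z["p"]
def rect(pts):
    (c,s,a)=cv2.minAreaRect((pts*1000).astype(np.float32)); return np.round(c,1),np.round(s,1),round(a,1)
E
python3 - <<'E'
from h import *
for n in ("top","side"):
    w,p=cloud(n+"0.npz"); print(n,"table z",np.nanmedian(w[200:260,:,2][p[200:260,:,2]>90]))
    boxes=dict(top=[(100,195,148,225),(150,200,180,228),(185,200,210,225),(235,155,270,265),(285,180,360,235)],side=[(250,325,285,368),(262,298,292,330),(270,272,295,300),(238,215,332,262),(268,145,310,220)])[n]
    for (a,b,c,d) in boxes:
        q=w[b:d,a:c].reshape(-1,3); q=q[q[:,2]>.012]
        z=q[:,2]; print("box",a,b,"n",len(q),"zmax",np.round(np.sort(z)[-5:]*1000,0))
        zm=np.percentile(z,98) if d-b<50 else None
        if zm: t=q[z>zm-.008]; print("  top",len(t),rect(t[:,:2]), "all",rect(q[:,:2]))
    q=w.reshape(-1,3)
    b=boxes[3]; q=w[b[1]:b[3],b[0]:b[2]].reshape(-1,3); t=q[abs(q[:,2]-.12)<.006]; print("rail top",len(t),rect(t[:,:2]),t.mean(0)); 
    np.save(n+"rail.npy",t)
    b=boxes[4]; q=w[b[1]:b[3],b[0]:b[2]].reshape(-1,3); t=q[q[:,2]>.195]; print("trig",len(t),rect(t[:,:2]) if len(t) else 0)
E
```

```text
top table z 0.00039640853554094054
box 100 195 n 605 zmax [135. 135. 135. 136. 136.]
  top 147 (array([526.2, 427.9]), array([46.5, 20.5]), 88.4) all (array([526.5, 427. ]), array([59.1, 53. ]), 88.4)
box 150 200 n 322 zmax [103. 103. 103. 104. 104.]
  top 88 (array([518.3, 326.5]), array([17. , 35.3]), 79.1) all (array([518. , 326.3]), array([41.8, 44.3]), 78.1)
box 185 200 n 164 zmax [79. 79. 79. 79. 81.]
  top 46 (array([517. , 242.1]), array([27.1, 11.6]), 60.3) all (array([517. , 242.2]), array([34.2, 30.3]), 55.9)
box 235 155 n 1255 zmax [125. 125. 125. 125. 126.]
box 285 180 n 1304 zmax [204. 204. 205. 205. 205.]
rail top 580 (array([528.3,  75.5]), array([239.3,  55.6]), 5.1) [0.52530461 0.09432473 0.11901971]
trig 71 (array([ 544.5, -103.6]), array([20.2, 60.1]), 3.9)
side table z 0.001444496019656333
box 250 325 n 733 zmax [136. 136. 136. 136. 137.]
  top 171 (array([526.4, 429.1]), array([46.4, 20.9]), 88.4) all (array([525.5, 401.5]), array([115.7,  52.7]), 88.1)
box 262 298 n 459 zmax [135. 135. 135. 135. 136.]
  top 30 (array([526.5, 410.4]), array([19.6,  9.6]), 2.0) all (array([523.9, 360.8]), array([110.8,  44.9]), 79.4)
box 270 272 n 215 zmax [ 80.  83.  99. 101. 101.]
  top 45 (array([524.1, 273.9]), array([90.4, 16.6]), 75.6) all (array([527.4, 271.8]), array([90.3, 34.7]), 68.6)
box 238 215 n 2145 zmax [126. 126. 126. 126. 127.]
  top 434 (array([526.3,  96.1]), array([236.9,  21.8]), 4.8) all (array([531.5,  48.8]), array([257.7, 159.3]), 5.6)
box 268 145 n 1201 zmax [206. 206. 206. 208. 209.]
rail top 472 (array([527.6,  79. ]), array([236.9,  55.4]), 4.7) [0.52629852 0.09757083 0.12047431]
trig 50 (array([ 542.7, -101.3]), array([18.2, 62.2]), 7.4)
```

Middle bracket: tab centre is about (0.518, 0.3265), with its long axis at about -11°. Station yaw is about 4.9°, rail_mid about (0.526, 0.096), trigger about (0.543, -0.102). I'll grip across the 36 mm tab width (jaws along x), because the big bracket would foul the gripper body the other way.

```bash
cat >> h.py <<'E'
def plan(s,tgt,yaw):
    """normalised total shift in the present tool axes, and turns, to tool-down at tgt with tool x at world angle yaw (deg, mod 180)"""
    M=R.from_rotvec(s["orientation"]).as_matrix()
    sh=M.T@(np.array(tgt)-s["tcp_pos"]); out=[]
    for y in (yaw,yaw+180):
        a=np.radians(y); x=np.array([np.cos(a),np.sin(a),0]); yy=np.array([0,0,-1.]); G=np.stack([x,yy,np.cross(x,yy)],1)
        out.append(R.from_matrix(M.T@G).as_rotvec())
    print("t",round(s["t"],2),"yaw",np.degrees(np.arctan2(M[1,0],M[0,0])).round(2),"tooly",M[:,1].round(4),"q6",s["q"][5].round(2),"F",s["ft_force"].round(1),"w",round(s["gripper_width"],4))
    print("shift/0.2",(sh/.2).round(4),"turn/pi",(out[0]/np.pi).round(4),"or",(out[1]/np.pi).round(4))
    # shift in target-yaw axes too (if turning first)
    for o in out: print("  after-turn axes shift/0.2",((M@R.from_rotvec(o).as_matrix()).T@(np.array(tgt)-s["tcp_pos"])/.2).round(4))
E
python3 - <<'E'
from h import *; from station import robot
plan(robot.observe(),[.518,.3265,.20],-11)
E
```

```text
t 0.1 yaw 63.31 tooly [-8.0e-04 -1.1e-03 -1.0e+00] q6 -0.15 F [ 0.7 -0.1  0.5] w 0.0917
shift/0.2 [-1.3000e-03  1.3030e-01 -1.5812e+00] turn/pi [ 2.000e-04  4.128e-01 -4.000e-04] or [-4.000e-04 -5.872e-01 -2.000e-04]
  after-turn axes shift/0.2 [ 1.5219  0.1306 -0.4289]
  after-turn axes shift/0.2 [-1.5219  0.1306  0.4289]
```

Emit:
servo_tool(steps=[[[0,0.005,-0.158,0,0,0],[0,0.005,-0.158,0,0,0],[0,0.005,-0.158,0,0,0],[0,0.005,-0.158,0,0,0],[0,0.005,-0.158,0,0,0],[0,0.005,-0.158,0,0,0],[0,0.005,-0.158,0,0,0],[0,0.005,-0.158,0,0,0],[0,0.005,-0.158,0,0,0],[0,0.005,-0.158,0,0,0]]], hand=1, squeeze=30)

```text
t: 1.1
tcp_pos: [0.519, 0.3264, 0.2162]
orientation: [-1.394, -0.859, 0.86]
ft_force: [-0.5, 1.2, 0.8]
gripper_width: 0.0919
```

Emit:
servo_tool(steps=[[[0,0,0,0,0.0413,0],[0,0,0,0,0.0413,0],[0,0,0,0,0.0413,0],[0,0,0,0,0.0413,0],[0,0,0,0,0.0413,0],[0,0,0,0,0.0413,0],[0,0,0,0,0.0413,0],[0,0,0,0,0.0413,0],[0,0,0,0,0.0413,0],[0,0,0,0,0.0413,0]]])

```text
t: 2.1
tcp_pos: [0.5179, 0.3271, 0.2162]
orientation: [-1.566, 0.156, -0.155]
ft_force: [-0.2, 0.9, -0.4]
gripper_width: 0.0917
```

```bash
cat >> h.py <<'E'
def wrist(robot,name):
    s=robot.observe(); p,d=robot.camera("wrist"); m=robot.camera_model("wrist")
    T=np.eye(4); T[:3,:3]=R.from_rotvec(s["orientation"]).as_matrix(); T[:3,3]=s["tcp_pos"]
    np.savez(name+".npz",p=p,d=d,K=m["K"],T=T@m["T_tool_cam"]); cv2.imwrite(f"pics/{name}.png",p[:,:,::-1]); return s
E
python3 - <<'E'
from h import *; from station import robot
s=wrist(robot,"w1"); plan(s,[.518,.3265,.20],-11)
w,p=cloud("w1.npz"); q=w.reshape(-1,3)
near=(abs(q[:,0]-.518)<.05)&(abs(q[:,1]-.326)<.04)
print("zmax",np.sort(q[near,2])[-5:])
t=q[near&(q[:,2]>.092)&(q[:,2]<.112)]; print(len(t),rect(t[:,:2]),t.mean(0))
t=q[near&(q[:,2]>.015)&(q[:,2]<.11)]; print(len(t),rect(t[:,:2]))
E
```

```text
t 2.1 yaw -11.34 tooly [-1.e-03 -4.e-04 -1.e+00] q6 0.64 F [-0.2  0.9 -0.4] w 0.0917
shift/0.2 [ 0.0012  0.0808 -0.0026] turn/pi [ 0.0002 -0.0019 -0.0003] or [5.000e-04 9.981e-01 3.000e-04]
  after-turn axes shift/0.2 [ 0.0011  0.0808 -0.0026]
  after-turn axes shift/0.2 [-0.0011  0.0808  0.0026]
zmax [0.33280891 0.33281101 0.33281687 0.33282826 0.33283462]
872 (array([516.7, 328. ]), array([16.7, 35.5]), 78.4) [0.51685875 0.3289001  0.09861413]
2210 (array([516.8, 328.1]), array([40.4, 44.1]), 78.6)
```

View pics/w1.png

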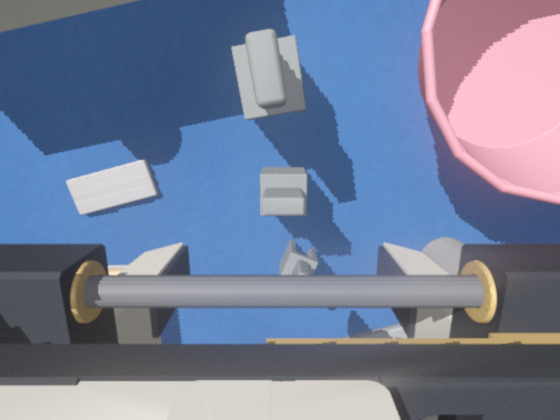

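The wrist view shows the middle bracket at (283,190), between the big one at (268,73) and the small one at (300,258). Its size of 44x40 mm matches. Descending to grip.

Emit:
servo_tool(steps=[[[-0.005,0.08,0.002,0,0,0],[0,0.1,0,0,0,0],[0,0.1,0,0,0,0],[0,0.1,0,0,0,0],[0,0.1,0,0,0,0],[0,0.1,0,0,0,0],[0,0.09,0,0,0,0],[0,0.06,0,0,0,0],[0,0.04,0,0,0,0],[0,0,0,0,0,0]]])

```text
t: 3.15
tcp_pos: [0.5167, 0.3275, 0.0617]
orientation: [-1.566, 0.152, -0.149]
ft_force: [-0.3, 0.1, 0.1]
gripper_width: 0.0917
```

Emit:
servo_tool(steps=[[[0,0,0,0,0,0],[0,0,0,0,0,0],[0,0,0,0,0,0],[0,0,0,0,0,0],[0,0,0,0,0,0],[0,0,0,0,0,0],[0,0,0,0,0,0],[0,0,0,0,0,0],[0,0,0,0,0,0],[0,0,0,0,0,0]]], hand=0.2, squeeze=30)

```text
t: 4.15
tcp_pos: [0.5172, 0.3277, 0.0627]
orientation: [-1.565, 0.151, -0.151]
ft_force: [-0.3, 0.1, -0.2]
gripper_width: 0.0359
```

Emit:
servo_tool(steps=[[[0,-0.04,0,0,0,0],[0,-0.08,0,0,0,0],[0,-0.1,0,0,0,0],[0,-0.1,0,0,0,0],[0,-0.1,0,0,0,0],[0,-0.1,0,0,0,0],[0,-0.1,0,0,0,0],[0,-0.1,0,0,0,0],[0,-0.06,0,0,0,0],[0,-0.02,0,0,0,0]]])

```text
t: 5.15
tcp_pos: [0.5176, 0.328, 0.2244]
orientation: [-1.564, 0.149, -0.153]
ft_force: [0.2, 0.3, -2.3]
gripper_width: 0.0355
```

Run:
```python
from h import *; from station import robot
for n in ("top","side"):
    p,d=robot.camera(n); np.savez(f"{n}1.npz",p=p,d=d,**robot.camera_model(n))
    w,_=cloud(n+"0.npz"); q=w.reshape(-1,3)
    # rail top: rotate to station guess frame
    for it in range(1):
        a=np.radians(4.9); X=np.array([np.cos(a),np.sin(a)]); Y=np.array([-X[1],X[0]])
        l=np.stack([(q[:,:2]-[.526,.096])@X,(q[:,:2]-[.526,.096])@Y],1)
        m=(abs(l[:,0])<.13)&(abs(l[:,1])<.02)&(abs(q[:,2]-.121)<.007); t=l[m]
        f=np.polyfit(t[:,0],t[:,1],1); print(n,len(t),"slope deg",np.degrees(f[0]).round(2),"off mm",f[1]*1000,"x ext",t[:,0].min()*1e3,t[:,0].max()*1e3,"y pct",np.percentile(t[:,1],[2,50,98])*1e3,"z",np.median(q[m,2]))
        m=(abs(l[:,0])<.03)&(l[:,1]<-.15)&(l[:,1]>-.26)&(q[:,2]>.19); t=l[m]; print(" trig",len(t),"x",np.percentile(t[:,0],[2,98])*1e3,"y",np.percentile(t[:,1],[2,98])*1e3,rect(t))
        m=(abs(l[:,0])<.03)&(l[:,1]<-.01)&(l[:,1]>-.09)&(q[:,2]>.09); t=l[m]; print(" jaw x",np.percentile(t[:,0],[2,50,98])*1e3,"y",np.percentile(t[:,1],[2,98])*1e3)
s=robot.observe(); plan(s,[.526,.096,.22],4.9)
```

```text
top 571 slope deg 0.16 off mm -0.7993642351609234 x ext -119.2028104155508 120.08758398232138 y pct [-8.43880259 -0.80398568  6.87888502] z 0.11909411896612708
 trig 79 x [-8.67299621  9.55521983] y [-230.15181316 -170.81574899] (array([   1.3, -200.5]), array([60.1, 20.2]), 89.3)
 jaw x [-16.85413772  -0.41613942  18.09858438] y [-88.24627638 -46.86782985]
side 471 slope deg 0.01 off mm 1.8642343757408437 x ext -118.19533929160403 118.70083451538756 y pct [-7.48893666  2.84839303  9.60056412] z 0.12094178928464641
 trig 66 x [-8.33977234 10.12447943] y [-226.81848599 -167.74314499] (array([  -0.2, -198. ]), array([18.3, 62.2]), 2.5)
 jaw x [-16.2911919    0.40110042  16.36408708] y [-77.76954567 -43.45255238]
t 5.25 yaw -11.03 tooly [ 3.e-04  2.e-04 -1.e+00] q6 0.63 F [ 0.4  0.3 -2.4] w 0.0361
shift/0.2 [ 0.2648  0.0142 -1.1288] turn/pi [-0.0001 -0.0885  0.0001] or [-1.000e-04  9.115e-01 -1.000e-04]
  after-turn axes shift/0.2 [-0.0551  0.0144 -1.1582]
  after-turn axes shift/0.2 [0.0551 0.0144 1.1582]
```

Emit:
servo_tool(steps=[[[0,0,0,0,-0.0443,0],[0,0,0,0,-0.0443,0],[-0.005,0,-0.1,0,0,0],[-0.007,0,-0.15,0,0,0],[-0.009,0,-0.18,0,0,0],[-0.009,0,-0.18,0,0,0],[-0.009,0,-0.18,0,0,0],[-0.007,0.01,-0.16,0,0,0],[-0.006,0.005,-0.13,0,0,0],[-0.004,0,-0.08,0,0,0]]])

```text
t: 6.25
tcp_pos: [0.5252, 0.0936, 0.2183]
orientation: [-1.57, -0.064, 0.068]
ft_force: [0.0, 0.8, -1.1]
gripper_width: 0.0357
```

Run:
```python
from h import *; from station import robot
s=wrist(robot,"w2"); plan(s,[.526,.0963,.19],4.95)
p,d=robot.camera("side"); np.savez("side2.npz",p=p,d=d,**robot.camera_model("side"))
w,_=cloud("side2.npz"); ww,wp=cloud("w2.npz")
a=np.radians(4.95); X=np.array([np.cos(a),np.sin(a)]); Y=np.array([-X[1],X[0]])
for n,c in (("side",w),("wrist",ww)):
    q=c.reshape(-1,3); l=np.stack([(q[:,:2]-[.526,.0963])@X,(q[:,:2]-[.526,.0963])@Y],1)
    for z0,z1 in ((.150,.165),(.165,.18),(.18,.195),(.195,.21),(.114,.126)):
        m=(abs(l[:,0])<.13)&(abs(l[:,1])<.035)&(q[:,2]>z0)&(q[:,2]<z1)
        if m.sum()>10: print(n,z0,m.sum(),"x",(np.percentile(l[m,0],[1,99])*1e3).round(1),"y",(np.percentile(l[m,1],[1,50,99])*1e3).round(1), rect(l[m]))
cv2.imwrite("pics/s2.png",cv2.resize(p[120:320,170:430,::-1],(780,600)))
```

```text
t 6.25 yaw 4.83 tooly [-2.7e-03 -4.0e-04 -1.0e+00] q6 -0.05 F [ 0.   0.8 -1.1] w 0.0357
shift/0.2 [0.0053 0.1417 0.013 ] turn/pi [ 0.0001 -0.0007 -0.0009] or [1.300e-03 9.993e-01 1.000e-04]
  after-turn axes shift/0.2 [0.0049 0.1417 0.013 ]
  after-turn axes shift/0.2 [-0.0049  0.1417 -0.013 ]
side 0.15 18 x [-21.5  19.4] y [12.1 13.7 15.4] (array([-1.3, 13.6]), array([ 3.4, 41.4]), 89.8)
side 0.165 57 x [-22.   20.2] y [12.3 14.8 19.1] (array([-0.2, 15.9]), array([43.7,  7.2]), 0.2)
side 0.18 55 x [-22.   21.2] y [11.4 15.  18.1] (array([-0.4, 14.7]), array([43.2,  7.4]), 1.8)
side 0.195 67 x [-22.   21.1] y [ 2.5 14.5 17.6] (array([-1.2, 14.5]), array([42.4, 16.6]), 18.0)
side 0.114 476 x [-117.8  116.3] y [-9.2  2.8  9.8] (array([ 0.4, -0.1]), array([237. ,  22.1]), 0.1)
wrist 0.15 212 x [-22.4  19.4] y [17.2 17.6 17.9] (array([-1.6, 17.6]), array([ 0.8, 43.2]), 89.7)
wrist 0.165 419 x [-22.9  19.3] y [17.2 17.6 17.9] (array([-1.8, 17.6]), array([ 0.8, 43.3]), 89.9)
wrist 0.18 516 x [-22.8  19.4] y [17.2 17.6 18. ] (array([-1.8, 17.6]), array([43.2,  1.1]), 0.1)
wrist 0.195 1638 x [-23.1  19.6] y [ 4.4 15.7 17.9] (array([-1.7,  9.4]), array([43.9, 17.8]), 1.1)
wrist 0.114 4903 x [-118.3  116. ] y [-7.5  1.2  8.2] (array([-1.2,  0.3]), array([ 16.4, 239.3]), 90.0)
```

View pics/w2.png

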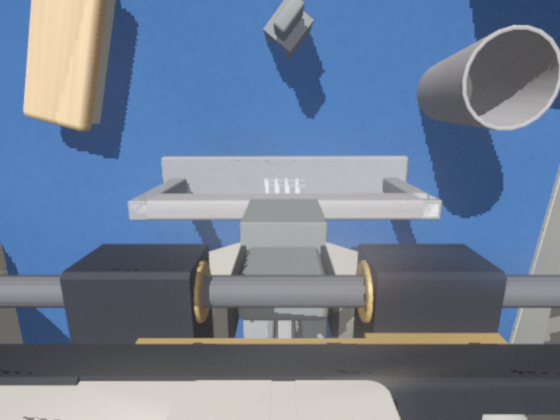

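View pics/s2.png

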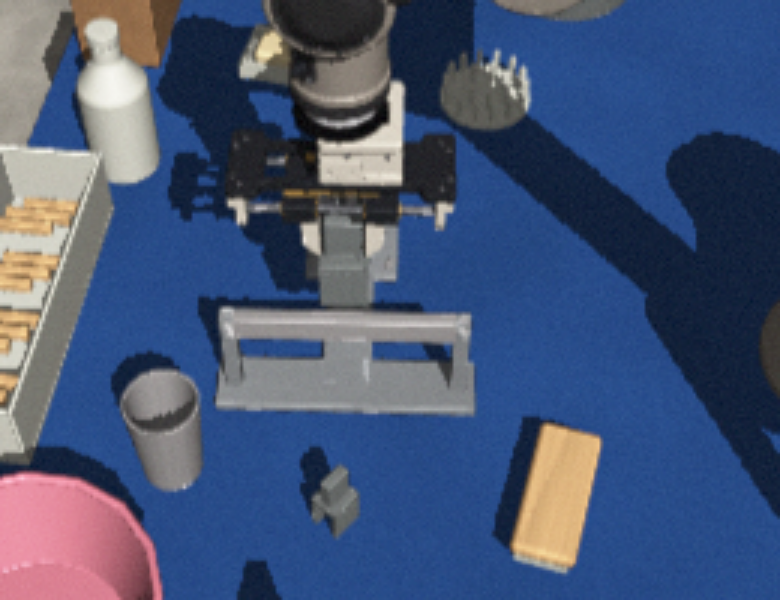

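The wrist view shows the bracket held above the rail: rail at rows 195–217, columns 132–438, bracket front at columns 245–325. It needs +2.7 mm y and +0.7 mm x. I'll align and lower.

Emit:
servo_tool(steps=[[[0.004,0.0,0.0135,0,0,-0.0009],[0,0,0,0,0,0],[0,0.03,0,0,0,0],[0,0.05,0,0,0,0],[0,0.05,0,0,0,0],[0,0.05,0,0,0,0],[0,0.05,0,0,0,0],[0,0.03,0,0,0,0],[0,0.02,0,0,0,0],[0,0,0,0,0,0]]])

```text
t: 7.35
tcp_pos: [0.5265, 0.0984, 0.1632]
orientation: [-1.57, -0.069, 0.066]
ft_force: [-0.9, -0.2, -0.7]
gripper_width: 0.0363
```

Run:
```python
from h import *; from station import robot
plan(robot.observe(),[.526,.0963,.138],4.95)
```

```text
t 7.35 yaw 4.91 tooly [ 2.e-03  3.e-04 -1.e+00] q6 -0.04 F [-0.9 -0.2 -0.7] w 0.0363
shift/0.2 [-0.0035  0.1259 -0.0102] turn/pi [-0.     -0.0002  0.0006] or [-1.000e-03  9.998e-01 -1.000e-04]
  after-turn axes shift/0.2 [-0.0033  0.126  -0.0101]
  after-turn axes shift/0.2 [0.0033 0.126  0.0101]
```

Emit:
servo_tool(steps=[[[-0.002,0,-0.005,0,0,0],[-0.001,0,-0.004,0,0,0],[0,0.03,0,0,0,0],[0,0.03,0,0,0,0],[0,0.03,0,0,0,0],[0,0.015,0,0,0,0],[0,0.01,0,0,0,0],[0,0,0,0,0,0],[0,0,0,0,0,0],[0,0,0,0,0,0]]])

```text
t: 8.35
tcp_pos: [0.5265, 0.0966, 0.141]
orientation: [-1.57, -0.07, 0.065]
ft_force: [0.1, 0.2, -1.7]
gripper_width: 0.0356
```

Run:
```python
from h import *; from station import robot
plan(robot.observe(),[.526,.0963,.138],4.95)
s=wrist(robot,"w3"); c,_=cloud("w3.npz")
a=np.radians(4.95); X=np.array([np.cos(a),np.sin(a)]); Y=np.array([-X[1],X[0]])
q=c.reshape(-1,3); l=np.stack([(q[:,:2]-[.526,.0963])@X,(q[:,:2]-[.526,.0963])@Y],1)
for z0,z1,lo in ((.085,.1,0),(.1,.112,0),(.112,.126,0),(.112,.126,.03),(.126,.14,0)):
    m=(abs(l[:,0])<.13)&(abs(l[:,1])<.035)&(q[:,2]>z0)&(q[:,2]<z1)&(abs(l[:,0])>lo)&((lo>0)|(abs(l[:,0])<.028))
    if m.sum()>10: print(z0,lo,m.sum(),"x",(np.percentile(l[m,0],[1,99])*1e3).round(1),"y",(np.percentile(l[m,1],[1,50,99])*1e3).round(1),"z",np.percentile(q[m,2],[5,50,95]).round(4))
```

```text
t 8.35 yaw 4.92 tooly [ 3.4e-03  3.0e-04 -1.0e+00] q6 -0.05 F [ 0.1  0.2 -1.7] w 0.0356
shift/0.2 [-0.0025  0.0148 -0.0012] turn/pi [-0.     -0.0002  0.0011] or [-0.0017  0.9998 -0.    ]
  after-turn axes shift/0.2 [-0.0025  0.0148 -0.0012]
  after-turn axes shift/0.2 [0.0025 0.0148 0.0012]
0.085 0 410 x [-27.4  27.5] y [ 7.8 20.4 20.8] z [0.0865 0.093  0.0994]
0.1 0 464 x [-27.6  27.6] y [ 7.7 20.4 20.8] z [0.1005 0.1064 0.1115]
0.112 0 691 x [-27.7  27.6] y [ 4.7 20.4 20.8] z [0.113  0.1189 0.1251]
0.112 0.03 4469 x [-119.3  117. ] y [-5.6  6.1  8.2] z [0.1132 0.1187 0.1201]
0.126 0 2706 x [-21.4  21.1] y [ 6.9 14.3 20.7] z [0.1289 0.1327 0.1375]
```

Emit:
servo_tool(steps=[[[-0.0025,0.005,-0.001,0,0,0.001],[0,0.005,0,0,0,0],[0,0.005,0,0,0,0],[0,0.003,0,0,0,0],[0,0,0,0,0,0],[0,0,0,0,0,0],[0,0,0,0,0,0],[0,0,0,0,0,0],[0,0,0,0,0,0],[0,0,0,0,0,0]]])

```text
t: 9.4
tcp_pos: [0.5259, 0.0963, 0.1377]
orientation: [-1.57, -0.068, 0.067]
ft_force: [-1.6, -0.4, 5.7]
gripper_width: 0.0356
```

Contact: about 7 N upward, so the bracket is seated. Releasing.

Emit:
servo_tool(steps=[[[0,-0.003,0,0,0,0],[0,0,0,0,0,0],[0,0,0,0,0,0],[0,0,0,0,0,0],[0,0,0,0,0,0],[0,0,0,0,0,0],[0,0,0,0,0,0],[0,0,0,0,0,0],[0,0,0,0,0,0],[0,0,0,0,0,0]]], hand=1)

```text
t: 10.4
tcp_pos: [0.5258, 0.0963, 0.1377]
orientation: [-1.57, -0.067, 0.068]
ft_force: [-0.4, -0.1, -0.1]
gripper_width: 0.0914
```

Emit:
servo_tool(steps=[[[0,-0.03,0,0,0,0],[0,-0.05,0,0,0,0],[0,-0.08,0,0,0,0],[0,-0.1,0,0,0,0],[0,-0.1,0,0,0,0],[0,-0.1,0,0,0,0],[0,-0.08,0,0,0,0],[0,-0.03,0,0,0,0],[0,0,0,0,0,0],[0,0,0,0,0,0]]])

```text
t: 11.4
tcp_pos: [0.5255, 0.0963, 0.2512]
orientation: [-1.57, -0.067, 0.068]
ft_force: [-0.4, -0.2, -0.9]
gripper_width: 0.0914
```

Run:
```python
from h import *; from station import robot
s=wrist(robot,"w4"); c,_=cloud("w4.npz")
a=np.radians(4.95); X=np.array([np.cos(a),np.sin(a)]); Y=np.array([-X[1],X[0]])
q=c.reshape(-1,3); l=np.stack([(q[:,:2]-[.526,.0963])@X,(q[:,:2]-[.526,.0963])@Y],1)
for z0,z1,lo in ((.085,.11,0),(.112,.125,.03),(.125,.14,0),(.165,.185,0)):
    m=(abs(l[:,0])<.13)&(abs(l[:,1])<.035)&(q[:,2]>z0)&(q[:,2]<z1)&(abs(l[:,0])>lo)&((lo>0)|(abs(l[:,0])<.028))
    if m.sum()>10: print(z0,lo,m.sum(),"x",(np.percentile(l[m,0],[1,99])*1e3).round(1),"y",(np.percentile(l[m,1],[1,50,99])*1e3).round(1),"z",np.percentile(q[m,2],[5,50,95]).round(4),rect(l[m]))
T=np.array([.526,.0963])-.2*Y; print("trig",T)
plan(s,[*T,.24],-85.05)
```

```text
0.085 0 255 x [-27.1  27.1] y [ 7.8 20.3 20.7] z [0.0866 0.0989 0.1096] (array([ 0.2, 14.2]), array([12.9, 55.5]), 89.8)
0.112 0.03 3942 x [-118.5  116.1] y [-7.1  1.2  8.1] z [0.1157 0.1191 0.1204] (array([-1. ,  0.6]), array([ 15.8, 238.8]), 90.0)
0.125 0 1095 x [-22.9  20.6] y [-13.6  12.7  20.5] z [0.1279 0.1294 0.1354] (array([-1.1,  0.9]), array([39.5, 43.9]), 89.7)
0.165 0 1173 x [-18.7  16.5] y [-6.5  2.1  8.6] z [0.1685 0.174  0.1753] (array([-1.1,  1. ]), array([15.6, 35.7]), 89.9)
trig [ 0.54325727 -0.10295408]
t 11.4 yaw 4.92 tooly [-0.0011 -0.     -1.    ] q6 -0.05 F [-0.4 -0.2 -0.9] w 0.0914
shift/0.2 [ 0.003   0.0561 -1.0003] turn/pi [ 3.000e-04  4.998e-01 -3.000e-04] or [-3.000e-04 -5.002e-01 -3.000e-04]
  after-turn axes shift/0.2 [1.0003 0.0562 0.0024]
  after-turn axes shift/0.2 [-1.0003  0.0562 -0.0024]
```

View pics/w4.png

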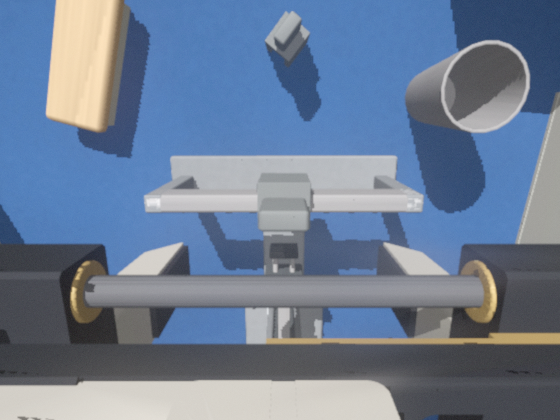

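The bracket is seated: shoulder 10.3 mm above the rail top, square, and centred on it at columns 258–312. Moving to the trigger.

Emit:
servo_tool(steps=[[[0,0,-0.05,0,0,0],[0,0,-0.1,0,0,0],[0,0,-0.12,0,0,0],[0,0,-0.13,0,0,0],[0,0,-0.13,0,0,0],[0,0,-0.13,0,0,0],[0,0,-0.13,0,0,0],[0,0,-0.11,0,0,0],[0,0,-0.07,0,0,0],[0,0,-0.03,0,0,0]]])

```text
t: 12.45
tcp_pos: [0.5428, -0.1044, 0.2511]
orientation: [-1.57, -0.065, 0.067]
ft_force: [0.4, -0.1, 0.9]
gripper_width: 0.0918
```

Emit:
servo_tool(steps=[[[0,0,0,0,0.045,0],[0,0,0,0,0.0455,0],[0,0,0,0,0.0455,0],[0,0,0,0,0.0455,0],[0,0,0,0,0.0455,0],[0,0,0,0,0.0455,0],[0,0,0,0,0.0455,0],[0,0,0,0,0.0455,0],[0,0,0,0,0.0455,0],[0,0,0,0,0.0455,0]]])

```text
t: 13.45
tcp_pos: [0.5429, -0.1022, 0.2515]
orientation: [-1.307, 1.044, -1.042]
ft_force: [0.2, -0.4, -0.9]
gripper_width: 0.0917
```

Emit:
servo_tool(steps=[[[0,0,0,0,0.0455,0],[0,0,0,0,0,0],[0,0,0,0,0,0],[0,0,0,0,0,0],[0,0,0,0,0,0],[0,0,0,0,0,0],[0,0,0,0,0,0],[0,0,0,0,0,0],[0,0,0,0,0,0],[0,0,0,0,0,0]]])

```text
t: 14.45
tcp_pos: [0.543, -0.1029, 0.2517]
orientation: [-1.249, 1.146, -1.146]
ft_force: [-0.3, 0.4, 0.4]
gripper_width: 0.0916
```

Run:
```python
from h import *; from station import robot
s=wrist(robot,"w5"); c,_=cloud("w5.npz")
T=np.array([0.54326,-0.10295]); a=np.radians(4.95); X=np.array([np.cos(a),np.sin(a)]); Y=np.array([-X[1],X[0]])
q=c.reshape(-1,3); l=np.stack([(q[:,:2]-T)@X,(q[:,:2]-T)@Y],1)
m=(abs(l[:,0])<.03)&(abs(l[:,1])<.05)&(q[:,2]>.185)&(q[:,2]<.215); print("trig wrist",m.sum(),rect(l[m]),np.percentile(l[m],[1,99],axis=0)*1e3)
plan(s,[*T,.159],-85.05)
for n in ("top","side"):
    p,d=robot.camera(n); np.savez(n+"5.npz",p=p,d=d,**robot.camera_model(n)); cv2.imwrite(f"pics/{n}5.png",p[:,:,::-1])
a=cv2.imread("pics/top5.png")[150:290,220:380]; b=cv2.imread("pics/side5.png")[140:280,220:350]
cv2.imwrite("pics/m5.png",np.hstack([cv2.resize(a,(420,368)),cv2.resize(b,(342,368))]))
```

```text
trig wrist 1221 (array([ 0.1, -0.1]), array([19.7, 60.7]), 0.1) [[ -8.9914625  -29.7129688 ]
 [  9.83470206  29.64026551]]
t 14.45 yaw -85.08 tooly [-2.e-04  1.e-04 -1.e+00] q6 1.16 F [-0.3  0.4  0.4] w 0.0916
shift/0.2 [2.000e-04 4.636e-01 1.400e-03] turn/pi [ 0.0001 -0.0002 -0.    ] or [0.000e+00 9.998e-01 1.000e-04]
  after-turn axes shift/0.2 [1.000e-04 4.636e-01 1.300e-03]
  after-turn axes shift/0.2 [-1.000e-04  4.636e-01 -1.300e-03]
```

View pics/m5.png

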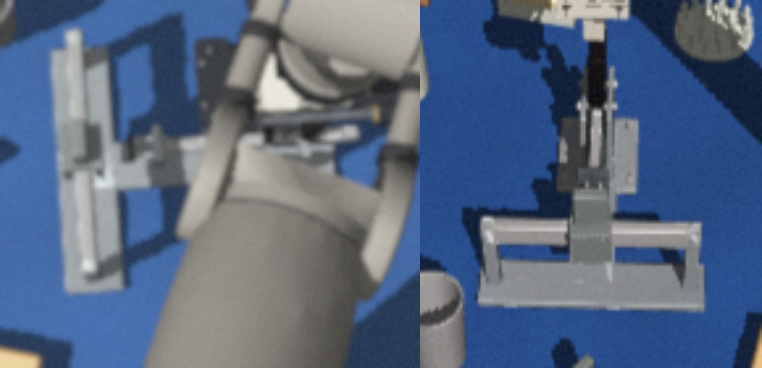

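Wrist depth puts the trigger within 0.2 mm of the planned point. The top-view crop shows the jaw at (115–160,145), clear of the arm. Lowering onto the trigger and measuring the jaw.

Emit:
servo_tool(steps=[[[0,0.03,0.001,0,0,0],[0,0.06,0,0,0,0],[0,0.06,0,0,0,0],[0,0.06,0,0,0,0],[0,0.06,0,0,0,0],[0,0.06,0,0,0,0],[0,0.06,0,0,0,0],[0,0.05,0,0,0,0],[0,0.024,0,0,0,0],[0,0,0,0,0,0]]])

```text
t: 15.6
tcp_pos: [0.5429, -0.1028, 0.1582]
orientation: [-1.249, 1.147, -1.145]
ft_force: [-0.6, 0.0, 0.8]
gripper_width: 0.0919
```

```bash
cat >> h.py <<'E'
def jaw(robot,name):
    s=robot.observe(); p,d=robot.camera("top"); np.savez(name+".npz",p=p,d=d,**robot.camera_model("top"))
    c,_=cloud(name+".npz"); a=np.radians(4.95); X=np.array([np.cos(a),np.sin(a)]); Y=np.array([-X[1],X[0]])
    q=c.reshape(-1,3); o=np.array([.526,.0963])-.1*Y; l=np.stack([(q[:,:2]-o)@X,(q[:,:2]-o)@Y],1)
    print("t",s["t"],"w",s["gripper_width"],"F",s["ft_force"].round(1),"tcp",s["tcp_pos"].round(4))
    m=(abs(l[:,0])<.028)&(l[:,1]>-.03)&(l[:,1]<.125)&(q[:,2]>.08)&(q[:,2]<.2)
    # height profile along y
    for y in np.arange(0,.124,.004):
        k=m&(abs(l[:,1]-y)<.002)
        if k.any(): print(int(y*1e3),k.sum(),(np.percentile(q[k,2],[50,95])*1e3).round(0),end="; ")
    for nm,lo,hi,xw in (("plate",.120,.130,.018),("pad",.112,.1195,.011)):
        k=m&(q[:,2]>lo)&(q[:,2]<hi)&(l[:,1]<.082)&(abs(l[:,0])<xw)
        if k.any(): print("\n",nm,k.sum(),"y",(np.percentile(l[k,1],[2,50,98])*1e3).round(1),"z",np.median(q[k,2]).round(4))
    k=m&(q[:,2]>.124)&(q[:,2]<.14)&(l[:,1]>.07); print("bracket y",(np.percentile(l[k,1],[2,98])*1e3).round(1),rect(l[k]))
E
python3 - <<'E'
from h import *; from station import robot
jaw(robot,"j0"); plan(robot.observe(),[0.54326,-0.10295,.159],-85.05)
E
```

```text
t 15.6 w 0.09185286703052324 F [-0.6  0.   0.8] tcp [ 0.5429 -0.1028  0.1582]
0 9 [104. 107.]; 4 7 [102. 104.]; 8 8 [103. 106.]; 12 8 [105. 108.]; 16 10 [104. 108.]; 20 21 [120. 124.]; 24 27 [122. 127.]; 28 27 [123. 129.]; 32 7 [105. 112.]; 36 6 [106. 109.]; 40 6 [107. 110.]; 44 6 [107. 110.]; 48 13 [115. 119.]; 52 17 [116. 120.]; 80 29 [128. 132.]; 84 32 [129. 133.]; 88 29 [128. 133.]; 92 44 [150. 176.]; 96 38 [173. 177.]; 100 36 [172. 176.]; 104 36 [173. 178.]; 108 17 [131. 174.]; 112 30 [129. 132.]; 116 30 [129. 133.]; 120 10 [129. 131.]; 
 plate 62 y [20.3 25.8 80.9] z 0.1237

 pad 19 y [30.5 50.1 52.9] z 0.116
bracket y [ 79.9 118.9] (array([-2.5, 99.1]), array([47.7, 39.9]), 0.6)
t 15.65 yaw -85.08 tooly [-4.e-04  1.e-04 -1.e+00] q6 1.16 F [-0.2 -0.9  0.5] w 0.0919
shift/0.2 [ 0.0002 -0.001   0.0002] turn/pi [ 0.0001 -0.0002 -0.0001] or [1.000e-04 9.998e-01 2.000e-04]
  after-turn axes shift/0.2 [ 0.0002 -0.001   0.0002]
  after-turn axes shift/0.2 [-0.0002 -0.001  -0.0002]
```

Pad face is at station y≈54 and the hung bracket's near face at ≈80 (84 when pressed). That leaves about 30 mm to contact and about 39 mm to half compression. First stroke.

Emit:
servo_tool(steps=[[[0,0,0,0,0,0],[0,0,0,0,0,0],[0,0,0,0,0,0],[0,0,0,0,0,0],[0,0,0,0,0,0],[0,0,0,0,0,0],[0,0,0,0,0,0],[0,0,0,0,0,0],[0,0,0,0,0,0],[0,0,0,0,0,0]]], hand=0.4, squeeze=20)

```text
t: 16.65
tcp_pos: [0.5436, -0.1044, 0.1599]
orientation: [-1.25, 1.144, -1.148]
ft_force: [-2.3, -5.8, 4.9]
gripper_width: 0.038
```

Run:
```python
from h import *; from station import robot
jaw(robot,"j1")
```

```text
t 16.65 w 0.03804338519846846 F [-2.3 -5.8  4.9] tcp [ 0.5436 -0.1044  0.1599]
0 9 [102. 107.]; 4 7 [104. 106.]; 8 8 [102. 105.]; 12 8 [103. 106.]; 16 7 [103. 105.]; 20 10 [104. 106.]; 24 6 [104. 105.]; 28 16 [104. 109.]; 32 22 [123. 128.]; 36 23 [124. 129.]; 40 21 [123. 127.]; 44 6 [106. 109.]; 48 6 [110. 111.]; 52 6 [107. 111.]; 56 7 [107. 110.]; 60 14 [117. 121.]; 64 12 [117. 121.]; 80 29 [127. 132.]; 84 30 [129. 132.]; 88 28 [129. 133.]; 92 44 [149. 175.]; 96 38 [172. 176.]; 100 38 [172. 179.]; 104 34 [172. 176.]; 108 17 [132. 176.]; 112 34 [129. 133.]; 116 31 [128. 133.]; 120 10 [129. 131.]; 
 plate 65 y [31.2 37.5 81.3] z 0.1245

 pad 16 y [35.8 61.2 64. ] z 0.1177
bracket y [ 80.  118.8] (array([-0.4, 99.3]), array([39.9, 43.6]), 89.9)
```

Emit:
servo_tool(steps=[[[0,0,0,0,0,0],[0,0,0,0,0,0],[0,0,0,0,0,0],[0,0,0,0,0,0],[0,0,0,0,0,0],[0,0,0,0,0,0],[0,0,0,0,0,0],[0,0,0,0,0,0],[0,0,0,0,0,0],[0,0,0,0,0,0]]], hand=0.7)

```text
t: 17.7
tcp_pos: [0.5432, -0.1028, 0.1588]
orientation: [-1.249, 1.146, -1.145]
ft_force: [0.7, -1.5, 0.2]
gripper_width: 0.0642
```

Run:
```python
from h import *; from station import robot
jaw(robot,"j2")
```

```text
t 17.7 w 0.06418812786140479 F [ 0.7 -1.5  0.2] tcp [ 0.5432 -0.1028  0.1588]
0 9 [101. 104.]; 4 7 [103. 108.]; 8 8 [103. 106.]; 12 9 [103. 107.]; 16 6 [104. 104.]; 20 10 [104. 106.]; 24 7 [105. 107.]; 28 15 [104. 110.]; 32 21 [123. 127.]; 36 24 [124. 127.]; 40 21 [121. 126.]; 44 6 [106. 108.]; 48 6 [106. 107.]; 52 6 [106. 109.]; 56 7 [106. 108.]; 60 14 [117. 121.]; 64 12 [116. 119.]; 80 27 [129. 133.]; 84 32 [128. 132.]; 88 30 [130. 133.]; 92 44 [148. 178.]; 96 37 [173. 179.]; 100 37 [173. 177.]; 104 37 [173. 178.]; 108 17 [130. 173.]; 112 32 [129. 132.]; 116 32 [129. 134.]; 120 10 [128. 132.]; 
 plate 63 y [31.1 36.8 81. ] z 0.1246

 pad 16 y [59.4 61.9 64.6] z 0.1171
bracket y [ 79.9 118.8] (array([-0.5, 99.2]), array([43.5, 39.9]), 0.4)
```

Emit:
servo_tool(steps=[[[0,0,0,0,0,0],[0,0,0,0,0,0],[0,0,0,0,0,0],[0,0,0,0,0,0],[0,0,0,0,0,0],[0,0,0,0,0,0],[0,0,0,0,0,0],[0,0,0,0,0,0],[0,0,0,0,0,0],[0,0,0,0,0,0]]], hand=0.4)

```text
t: 18.75
tcp_pos: [0.5434, -0.1044, 0.1597]
orientation: [-1.25, 1.144, -1.148]
ft_force: [-1.4, -6.7, 4.0]
gripper_width: 0.0386
```

Emit:
servo_tool(steps=[[[0,0,0,0,0,0],[0,0,0,0,0,0],[0,0,0,0,0,0],[0,0,0,0,0,0],[0,0,0,0,0,0],[0,0,0,0,0,0],[0,0,0,0,0,0],[0,0,0,0,0,0],[0,0,0,0,0,0],[0,0,0,0,0,0]]], hand=0.7)

```text
t: 19.75
tcp_pos: [0.5431, -0.1028, 0.1588]
orientation: [-1.249, 1.146, -1.145]
ft_force: [-0.1, -1.3, -0.3]
gripper_width: 0.0644
```

Run:
```python
from h import *; from station import robot
jaw(robot,"j3")
# better plate centroid across frames via rising/falling half-height
p,d=robot.camera("side"); np.savez("sj3.npz",p=p,d=d,**robot.camera_model("side"))
cv2.imwrite("pics/sj3.png",cv2.resize(p[170:250,235:345,::-1],(770,560),interpolation=cv2.INTER_CUBIC))
```

```text
t 19.75 w 0.06444824254535185 F [-0.1 -1.3 -0.3] tcp [ 0.5431 -0.1028  0.1588]
0 9 [105. 106.]; 4 7 [101. 105.]; 8 8 [103. 106.]; 12 8 [103. 106.]; 16 7 [103. 105.]; 20 10 [105. 107.]; 24 6 [100. 106.]; 28 12 [103. 107.]; 32 6 [101. 102.]; 36 13 [104. 109.]; 40 16 [108. 126.]; 44 25 [123. 126.]; 48 25 [124. 128.]; 52 8 [114. 125.]; 56 7 [108. 111.]; 60 5 [106. 108.]; 64 7 [107. 109.]; 68 10 [109. 118.]; 72 19 [118. 122.]; 76 3 [118. 119.]; 80 29 [129. 132.]; 84 30 [128. 131.]; 88 29 [129. 133.]; 92 45 [149. 176.]; 96 36 [172. 177.]; 100 36 [172. 177.]; 104 36 [173. 178.]; 108 17 [133. 172.]; 112 35 [129. 133.]; 116 29 [129. 134.]; 120 10 [129. 131.]; 
 plate 64 y [41.1 46.8 81.3] z 0.1243

 pad 15 y [46.  70.5 74.2] z 0.117
bracket y [ 79.9 118.7] (array([-0.4, 99.1]), array([43.2, 39.9]), 0.6)
```

View pics/sj3.png

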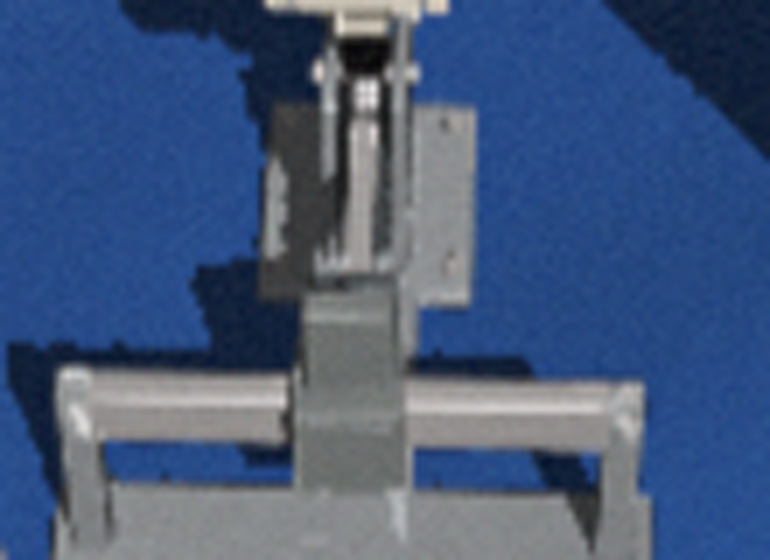

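The side view no longer shows the jaw (the bracket hides it), so I'll rely on the top depth. The pad face is at about 75, roughly 9 mm short of pressed contact. One more full stroke should give light contact.

Emit:
servo_tool(steps=[[[0,0,0,0,0,0],[0,0,0,0,0,0],[0,0,0,0,0,0],[0,0,0,0,0,0],[0,0,0,0,0,0],[0,0,0,0,0,0],[0,0,0,0,0,0],[0,0,0,0,0,0],[0,0,0,0,0,0],[0,0,0,0,0,0]]], hand=0.4)

```text
t: 20.85
tcp_pos: [0.5434, -0.1044, 0.1596]
orientation: [-1.25, 1.144, -1.148]
ft_force: [0.1, -6.9, 3.1]
gripper_width: 0.0384
```

Run:
```python
from h import *; from station import robot
jaw(robot,"j4")
```

```text
t 20.85 w 0.038371278715904525 F [ 0.1 -6.9  3.1] tcp [ 0.5434 -0.1044  0.1596]
0 9 [100. 105.]; 4 7 [103. 106.]; 8 8 [104. 105.]; 12 9 [103. 105.]; 16 6 [103. 104.]; 20 10 [105. 107.]; 24 6 [104. 110.]; 28 12 [103. 107.]; 32 6 [104. 106.]; 36 10 [102. 107.]; 40 6 [102. 104.]; 44 12 [104. 109.]; 48 13 [105. 110.]; 52 26 [122. 128.]; 56 25 [123. 127.]; 60 17 [124. 129.]; 64 7 [103. 106.]; 68 6 [104. 109.]; 72 7 [105. 106.]; 76 9 [114. 119.]; 80 19 [117. 121.]; 84 30 [128. 133.]; 88 34 [130. 132.]; 92 35 [128. 132.]; 96 47 [159. 175.]; 100 37 [173. 177.]; 104 35 [172. 177.]; 108 31 [173. 177.]; 112 17 [133. 174.]; 116 29 [129. 132.]; 120 35 [128. 134.]; 
 plate 58 y [51.  56.1 80.7] z 0.1242

 pad 14 y [77.2 79.1 80.9] z 0.1162
bracket y [ 83.4 122.3] (array([ -0.3, 103. ]), array([43. , 39.9]), 1.2)
```

Emit:
servo_tool(steps=[[[0,0,0,0,0,0],[0,0,0,0,0,0],[0,0,0,0,0,0],[0,0,0,0,0,0],[0,0,0,0,0,0],[0,0,0,0,0,0],[0,0,0,0,0,0],[0,0,0,0,0,0],[0,0,0,0,0,0],[0,0,0,0,0,0]]], hand=0.7)

```text
t: 21.9
tcp_pos: [0.5431, -0.1028, 0.1588]
orientation: [-1.249, 1.146, -1.145]
ft_force: [0.6, -1.7, -1.2]
gripper_width: 0.0644
```

Run:
```python
from h import *; from station import robot
jaw(robot,"j5")
# plate centre, all frames: points z>.117, y window around plate
for n in ("j0","j1","j2","j3","j4","j5"):
    c,_=cloud(n+".npz"); a=np.radians(4.95); X=np.array([np.cos(a),np.sin(a)]); Y=np.array([-X[1],X[0]])
    q=c.reshape(-1,3); o=np.array([.526,.0963])-.1*Y; l=np.stack([(q[:,:2]-o)@X,(q[:,:2]-o)@Y],1)
    k=(abs(l[:,0])<.016)&(l[:,1]>.01)&(l[:,1]<.076)&(q[:,2]>.1205)&(q[:,2]<.135)
    y=l[k,1]; y=y[abs(y-np.median(y))<.009]; print(n,len(y),"mean",(y.mean()*1e3).round(2),"ext",(np.percentile(y,[3,97])*1e3).round(1))
```

```text
t 21.9 w 0.06436711399187496 F [ 0.6 -1.7 -1.2] tcp [ 0.5431 -0.1028  0.1588]
0 10 [103. 106.]; 4 7 [104. 104.]; 8 8 [103. 105.]; 12 8 [104. 105.]; 16 7 [105. 108.]; 20 9 [103. 107.]; 24 5 [102. 106.]; 28 12 [103. 107.]; 32 5 [102. 106.]; 36 10 [103. 107.]; 40 6 [104. 105.]; 44 12 [104. 108.]; 48 13 [105. 109.]; 52 26 [122. 125.]; 56 24 [123. 128.]; 60 19 [123. 126.]; 64 7 [105. 108.]; 68 5 [108. 109.]; 72 6 [105. 108.]; 76 10 [114. 119.]; 80 17 [116. 119.]; 84 33 [127. 132.]; 88 33 [129. 132.]; 92 34 [128. 132.]; 96 48 [153. 176.]; 100 37 [172. 177.]; 104 35 [173. 177.]; 108 31 [174. 178.]; 112 16 [129. 175.]; 116 30 [129. 133.]; 120 32 [129. 131.]; 
 plate 54 y [50.8 55.6 60.4] z 0.1233

 pad 17 y [60.3 78.3 80.8] z 0.1166
bracket y [ 83.4 122.2] (array([ -0.3, 102.9]), array([42.8, 39.9]), 0.5)
j0 45 mean 25.12 ext [20.3 29.6]
j1 46 mean 35.77 ext [31.2 40.3]
j2 49 mean 35.77 ext [31.4 40.1]
j3 44 mean 45.83 ext [41.5 50.2]
j4 46 mean 55.95 ext [51.4 60.3]
j5 46 mean 55.86 ext [51.2 60.3]
```

Strokes are 10–10.7 mm each. The bracket has been pushed 3.7 mm, so it is at rail contact with the pad just loaded. Final stroke is partial, to about 42 mm width, aiming for ~8 mm more.

Emit:
servo_tool(steps=[[[0,0,0,0,0,0],[0,0,0,0,0,0],[0,0,0,0,0,0],[0,0,0,0,0,0],[0,0,0,0,0,0],[0,0,0,0,0,0],[0,0,0,0,0,0],[0,0,0,0,0,0],[0,0,0,0,0,0],[0,0,0,0,0,0]]], hand=0.455, squeeze=30)

```text
t: 22.95
tcp_pos: [0.5434, -0.1043, 0.1596]
orientation: [-1.25, 1.144, -1.148]
ft_force: [-0.9, -6.3, 2.9]
gripper_width: 0.0418
```

```bash
cat > fin.py <<'E'
from h import *; from station import robot
import sys
jaw(robot,sys.argv[1]); print()
for n in ("j0","j1","j2","j3","j4","j5",*sys.argv[1:]):
    c,p=cloud(n+".npz"); a=np.radians(4.95); X=np.array([np.cos(a),np.sin(a)]); Y=np.array([-X[1],X[0]])
    q=c.reshape(-1,3); o=np.array([.526,.0963])-.1*Y; l=np.stack([(q[:,:2]-o)@X,(q[:,:2]-o)@Y],1)
    k=(abs(l[:,0])<.016)&(l[:,1]>.01)&(l[:,1]<.078)&(q[:,2]>.1205)&(q[:,2]<.135)
    y=l[k,1]; y=y[abs(y-np.median(y))<.009]; f=y.mean()
    k=(abs(l[:,0])<.011)&(l[:,1]>f+.008)&(l[:,1]<.09)&(q[:,2]>.1125)&(q[:,2]<.122); z=l[k,1]
    b=(abs(l[:,0])<.02)&(l[:,1]>.076)&(l[:,1]<.13)&(q[:,2]>.124)&(q[:,2]<.14)
    print(n,"plate",(f*1e3).round(2),"pad",len(z),(np.sort(z)[[0,1,2,3]]*1e3).round(1),(np.sort(z)[-3:]*1e3).round(1),"bracket",(np.percentile(l[b,1],[1,99])*1e3).round(1))
E
python3 fin.py j6
```

```text
t 22.95 w 0.04180238464435127 F [-0.9 -6.3  2.9] tcp [ 0.5434 -0.1043  0.1596]
0 9 [101. 106.]; 4 7 [103. 106.]; 8 8 [103. 105.]; 12 8 [103. 107.]; 16 7 [104. 106.]; 20 10 [103. 105.]; 24 5 [103. 106.]; 28 12 [103. 105.]; 32 6 [103. 109.]; 36 10 [103. 107.]; 40 6 [102. 108.]; 44 10 [104. 108.]; 48 13 [105. 108.]; 52 10 [108. 111.]; 56 15 [104. 120.]; 60 28 [123. 126.]; 64 25 [124. 129.]; 68 14 [121. 126.]; 72 7 [106. 108.]; 76 10 [115. 118.]; 80 18 [116. 120.]; 84 31 [127. 133.]; 88 33 [128. 132.]; 92 35 [128. 133.]; 96 46 [154. 176.]; 100 38 [172. 176.]; 104 35 [174. 177.]; 108 31 [173. 178.]; 112 14 [132. 173.]; 116 31 [130. 134.]; 120 34 [129. 132.]; 
 plate 56 y [58.  63.  80.4] z 0.1237

 pad 15 y [63.1 78.2 81. ] z 0.1165
bracket y [ 83.6 122.3] (array([  0.2, 103.1]), array([43.8, 39.9]), 0.9)

j0 plate 25.12 pad 19 [47.9 49.  49.2 49.4] [52.6 52.8 53. ] bracket [ 79.6 118.9]
j1 plate 35.77 pad 16 [59.1 59.3 59.7 59.9] [63.1 64.4 64.6] bracket [ 79.6 118.9]
j2 plate 35.77 pad 19 [59.1 59.3 59.5 59.7] [63.1 64.4 64.6] bracket [ 79.6 119.1]
j3 plate 45.83 pad 17 [69.5 69.7 69.9 70. ] [73.  73.3 74.5] bracket [ 79.6 118.7]
j4 plate 55.95 pad 22 [77.1 77.4 77.4 77.7] [82.8 82.9 83. ] bracket [ 83.1 122.5]
j5 plate 55.86 pad 21 [77.1 77.2 77.6 77.6] [82.8 82.8 82.9] bracket [ 83.1 122.6]
j6 plate 62.85 pad 22 [77.2 77.3 77.5 77.6] [82.7 82.9 83. ] bracket [ 83.3 122.6]
```

Pad compression now comes out at about 8.4–9 mm of 18. The bracket and pad stayed still while the jaw advanced 7 mm. The trigger is held squeezed, so I'm handing in.

Run:
```python
from station import robot
s=robot.observe(); print(s["t"],s["gripper_width"],s["ft_force"].round(1)); print(robot.hand_in())
```

```text
23.0 0.041992598732895695 [-0.1 -7.1  3.2]
the job is handed in; nothing more can be done
None
```

I hung the middle-sized bracket on the rail and let go of it. Then I walked the jaw forward with three full trigger squeezes and held a fourth, partial one (grip 41.9 mm wide, 30 N) through hand-in at 23.0 s.

**Bracket:** after release, the wrist view showed it seated square and centred on the rail, with its shoulder 10.3 mm above the rail top. Under the pad it moved about 3.7 mm, up to the rail. It then stayed put while the jaw advanced a further 7 mm.

**Pad:** it is pushed in roughly 8.4 to 9 mm of its 18 mm. That comes from top-camera depth at about 2.5 mm per pixel, so allow about ±1 mm.

**Limits of the checks:**
- I could not cross-check the pad from the side camera, because the bracket hides it.
- I did not re-measure the bystanders at the end. I planned the moves to clear them, and the forces I read stayed under about 8 N.

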